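# Make up a dinner-table candle set and a birthday kit

## Robot

A 7-joint arm with a two-finger parallel gripper is mounted at the origin on the work surface. World frame = base frame: x ahead of the robot, y to its left, z up, the work surface at z = 0. Lengths are in m, angles in rad, forces in N, time in s.
With the tool pointing down it reaches from about 0.4 to 0.925 m from the base axis. Payload 5.6 kg.
Tool frame: the origin (TCP) lies on the centre line of the jaws, within the pads' length; the fingertips stand 19 mm ahead of it and the grasp point (between the pads) is the TCP; y points along the fingers, z is the direction in which the jaws open and shut, and the axes are right-handed (so a half turn about y gives the same grasp; the last joint's range is limited). The gripper opens to 85 mm and grips with 20 to 120 N. Pads are 22 mm wide; open, the fingers measure 114 mm over their backs; the gripper's body (76 mm by 85 mm) begins 54 mm behind the grasp point. The pads swing forward as they close: fully open they stand 13 mm farther back than shut.
Start: joints at [1.177, 0.468, -0.012, 1.603, 0.006, 1.071, -0.056], TCP at [0.223, -0.61, 0.25] pointing down, gripper open.
Joint ranges: [-2.53, 2.53], [-0.31, 2.02], [-1.57, 1.55], [0.28, 2.44], [-1.29, 4.43], [0.15, 1.84], [-2.92, 2.92]. Speed limits (rad/s): [2.57, 2.57, 3.14, 3.14, 3.14, 3.14, 3.14].

## Interface

Orientations are given as a rotation vector (axis times angle).
In Python, from bench import monitor, optics, r, spotter gives the robot as it stands. The module is installed in compiled form; this text tells all that it offers.
- The arm moves only by the tool servo_tool, never from a script. Its arguments are lists of equal length, an entry for each row: "delta_pos": the shift along the tool's x, y, z in m, a list of three; "roll": the turn about the tool's y in units of 8 degrees (1.0 is 8 degrees). In form: {"delta_pos": [[dx, dy, dz], ...], "roll": [roll, ...]}. A call has 1 to 8 rows; each row is the pose to reach, as a shift and turn from the pose commanded when the call began, along the tool's axes at that moment; what a row does not reach only later rows make up. A row lasts 1/10 s, in which the tool goes at most 50 mm and 8.59 degrees, less where a joint would pass 70% of its speed; a pose out of reach is approached as far as the arm can. A call with a gripper value outside its range is refused whole. "hand" is the opening, from 0 (shut) to 1 (fully open), set as the call begins (left out, the last holds). The fingers move at their own pace and stop on an object; the grip force is fixed at half the most. Time passes only in rows, so rows that repeat a pose let the fingers close. It gives the time, the measured TCP pose, the force and the opening at its end, in the units of the state.
- monitor.state(): the state, without advancing time (a new reading comes with each control period).
- optics.camera(name): name is "side" or "top"; returns a dict with "pixels" (420x560x3 uint8, blue, green, red), "fx", "fy", "cx", "cy" (pixels), "T" (4x4, takes a point from camera to world coordinates). Camera axes: x right, y up, looking along -z (the intrinsics and any distortion apply to the point x, -y, -z); pixel columns grow to the right and rows downward; lengths in m; the calibration is good to about 2 mm. A picture is of the moment at which its call begins. There is no depth.
- r.job_done(): hands the job in, once; it reports no verdict.
Trained networks look in the newest picture that a camera, given by its name, has taken for a name from the list of things; names that differ only in an ending like _2 or _b are one class to them, and where a whole thing is asked for, a point or a joint stands for the part that bears it (a point fixed in the world has none). Each returns a list of dicts, best first, with "score" (0 to 1); they miss things now and then, are a little off and sometimes report something else, mostly with a low value. They report only what shows in the picture. A call takes as long as a camera call. They do not tell look-alikes from the thing itself.
- spotter.trace(target, camera): "pixels" (420x560 bool, what is visible of it) and "at" ([column, row] in pixels, amid what is visible of it).
- spotter.landmark_of(target, camera): "at" ([column, row] in pixels: a listed point, or the origin of a listed thing).
The state is a dict: "clock": time; "qpos": joint angles; "dq": joint speeds; "tau": joint torques, N m; "position": TCP position; "tcp_rot": TCP orientation; "ft_force": force on the tool from outside, world axes, zero at the start; "moment": the same for the moment, N m; "width": finger opening in m.
Only numpy, scipy, OpenCV 4.12 (cv2) and the standard library are available. Lean on these libraries where they do the work, as an engineer would, in place of code of your own. Each camera call takes 0.05 s, during which the arm holds its last target. There are 200 camera calls.

## Task

Make up two kits from the things on the shelf. For the dinner table, stand the tall round candle glass upright in the smaller round recess of the wooden tray and the low wide one upright in the larger recess, and lay the snuffer in the tray's long recess; for the birthday, lay the balloon pump flat on the bottom of the wide compartment of the open blue tub and the matchbox flat on the bottom of its narrow compartment. Do not tip the glasses over, and leave the square candle glass where it is.

Things in the scene. Friction and masses are not known exactly. Their poses are not given: they have to be found in the camera images.
- tall_glass_mid (a point): The tall candle glass: a clear glass cylinder 54 mm across and 75 mm tall with a white candle in it, standing upright, 0.13 to 0.27 kg. The point is at its centre, half-way up (37.5 mm above its underside); z is its axis, pointing up. Goes in the tray's smaller round recess.
- low_glass_mid (a point): The low candle glass: a wide clear glass cylinder 66 mm across and 42 mm tall with a tealight in an aluminium cup, standing upright, about 0.17 kg. The point is at its centre, half-way up (21 mm above its underside); z is its axis, pointing up. Goes in the tray's larger round recess.
- snuffer_mid (a point): Stainless steel candle snuffer, lying along its x, 60 g: a 9 mm round handle sloping from a bell (28 mm wide, 30 mm high, mouth down) to a 13 mm ball that rests on the surface. Bell edge 92 mm to +x, ball end 91 mm to -x of this point, which is on the handle's centre line, 16.7 mm above the surface below; grip here, across the handle. z up.
- pump_mid (a point): Red plastic balloon hand pump, lying along its x, about 90 g: round barrel 32 mm thick (bare from -42 to +48 mm) between square 36 mm end caps on which it rests; white nozzle to +90 mm, T-handle 60 mm wide (y) to -86 mm. The point is on the barrel's axis, 18 mm above the surface below; grip here, across the barrel. z up.
- matchbox_mid (a point): The wooden matchbox lying flat: sleeve 56 mm (x) by 38 mm (y) by 18 mm high, its drawer pulled out 9 mm at the +x end showing the matches; about 0.03 kg. The point is at the sleeve's centre, 9 mm above its underside; grip it across its 38 mm width; z points up.
- square_glass_mid (a point): The square candle glass: a clear glass 58 by 58 mm and 60 mm tall with a white candle. The point is at its centre, 30 mm above its underside. Part of no kit: it stays where it is (not moved by 30 mm or more).
- tray: Wooden candle tray, fixed: 200 (x) by 220 (y) by 14 mm thick; origin under its centre, z up. Three cork-lined recesses 4 mm deep (floors 10 mm above the origin): larger round one, 82 mm across, centre x +45, y +52; smaller round one, 70 mm across, centre x +45, y -52; long one, 60 (x) by 200 (y), centre x -55, y 0, for the snuffer lying along y, bell at either end.
- tub: Blue tub, fixed, 206 (x) by 220 (y) by 55 mm high, 4 mm lip, 3 mm walls and floor; origin under its centre, z up. Lid stands open on the +x rim, leaning back 36 to 48 deg, its top 230 mm up. A wall 45 mm high parallel to x at y -19.5 makes two compartments 200 mm long (x): wide, y -18 to +107 (centre +44.5), for the pump along x, either way round; narrow, y -107 to -21 (centre -64), for the matchbox.
Things that resemble listed ones, but are neither listed nor needed, are in the scene too. What is shaped like the part that bears pump_mid but pink or turquoise is not meant.

How it is judged:
At the end, for the whole second after the job is handed in: Tall and low glass upright on the floors of their recesses (centre within 11 mm), snuffer in the long recess (within 18 mm), pump along the wide compartment's floor (16 mm), matchbox flat on the narrow one's; all at rest; square glass moved less than 30 mm (x of tall_glass_mid in the frame of tray between 0.034 and 0.056 m and y of tall_glass_mid in the frame of tray between -0.063 and -0.041 m and z of tall_glass_mid in the frame of tray between 0.0435 and 0.0515 m and angle between each of tall_glass_mid, low_glass_mid's own z axis and vertical below 0.06 rad and x of low_glass_mid in the frame of tray between 0.034 and 0.056 m and y of low_glass_mid in the frame of tray between 0.041 and 0.063 m and z of low_glass_mid in the frame of tray between 0.027 and 0.035 m and x of snuffer_mid in the frame of tray between -0.073 and -0.037 m and y of snuffer_mid in the frame of tray between -0.015 and 0.015 m and z of snuffer_mid in the frame of tray between 0.0207 and 0.0327 m and angle between the x axis of snuffer_mid and the y axis of tray, either way round below 0.25 rad and x of pump_mid in the frame of tub between -0.016 and 0.016 m and y of pump_mid in the frame of tub between -0.0015 and 0.0905 m and z of pump_mid in the frame of tub between 0.016 and 0.026 m and angle between the x axis of pump_mid and the x axis of tub, either way round below 0.4 rad and x of matchbox_mid in the frame of tub between -0.082 and 0.082 m and y of matchbox_mid in the frame of tub between -0.094 and -0.034 m and z of matchbox_mid in the frame of tub between 0.008 and 0.016 m and angle between matchbox_mid's own z axis and vertical below 0.12 rad and linear speed of each of tall_glass, low_glass, snuffer, pump, matchbox below 0.01 m/s and distance of square_glass_mid from where it was at the start of the episode below 0.03 m); the robot touches nothing.
It fails at once if a candle glass is tipped over (angle between any of tall_glass_mid, low_glass_mid, square_glass_mid's own z axis and vertical above 0.7 rad).
It fails at once if the square glass is moved from its place (distance of square_glass_mid from where it was at the start of the episode above 0.03 m).
It also fails if it takes over 144 s, if anything falls off the work surface, if the arm or the gripper's body presses on something with over 40 N, if the wrist force passes 120 N, or if a joint passes its speed limit or range.

## Working session

There is one attempt and no reset: what is moved stays moved. The work goes in short steps, Python scripts to look and compute and a tool call to move; the robot and the scene stay as the last step left them, time stands still between calls to the robot, and variables do not carry over. Pictures are saved under pics/ and viewed, about 12 in all and at most 16, crops included, and the job is handed in when it is done.

Besides the shell and the picture viewer there is one more tool, called in YAML: its name, and indented under it one key for each argument. servo_tool: Moves the arm, as the interface text tells. Its arguments: {"type":"object","properties":{"delta_pos":{"type":"array"},"roll":{"type":"array"},"hand":{"type":"number"}},"required":["delta_pos","roll"]}

```bash
mkdir -p pics
cat > h.py <<'E'
import numpy as np,cv2
from bench import monitor, optics, r, spotter
def cam(n): return optics.camera(n)
def ray(c,uv):
    d=np.array([(uv[0]-c['cx'])/c['fx'],-(uv[1]-c['cy'])/c['fy'],-1.0])
    T=np.array(c['T']); return T[:3,3],T[:3,:3]@d
def atz(c,uv,z):
    o,d=ray(c,uv); return o+d*(z-o[2])/d[2]
def proj(c,p):
    T=np.array(c['T']); q=T[:3,:3].T@(np.asarray(p)-T[:3,3])
    return np.array([c['cx']+c['fx']*q[0]/-q[2], c['cy']-c['fy']*q[1]/-q[2]])
E
python3 - <<'E'
from h import *
print({k:np.round(v,3).tolist() if not isinstance(v,dict) else v for k,v in monitor.state().items()})
Z=dict(tall_glass_mid=.0375,low_glass_mid=.021,snuffer_mid=.0167,pump_mid=.018,matchbox_mid=.009,square_glass_mid=.03,tray=0,tub=0)
for n in ('top','side'):
    c=cam(n); cv2.imwrite(f'pics/{n}0.png',c['pixels'])
    print(n,[k for k in c],c['fx'],c['cx'],c['cy'],np.round(c['T'],3).tolist(), {k:v for k,v in c.items() if k not in('pixels','T')})
    for t,z in Z.items():
        for d in spotter.landmark_of(t,n)[:4]:
            print(n,t,round(d['score'],2),np.round(d['at'],1),np.round(atz(c,d['at'],z),3))
E
```

```text
{'clock': 0.0, 'qpos': [1.177, 0.468, -0.012, 1.604, 0.006, 1.071, -0.056], 'dq': [-0.001, 0.0, 0.001, -0.001, -0.003, 0.0, 0.0], 'tau': [-0.001, -53.239, 0.021, -25.131, 0.011, 0.008, 0.0], 'position': [0.223, -0.61, 0.249], 'tcp_rot': [-0.36, 2.033, -2.029], 'ft_force': [-0.213, -0.425, 0.969], 'moment': [0.002, -0.056, -0.029], 'width': 0.085}
top ['pixels', 'fx', 'fy', 'cx', 'cy', 'T'] 394.0808563136312 282.5562981643389 211.12277726121445 [[0.023, 0.984, -0.176, 0.261], [-0.999, 0.029, 0.031, 0.156], [0.035, 0.175, 0.984, 1.122], [0.0, 0.0, 0.0, 1.0]] {'fx': 394.0808563136312, 'fy': 394.0808563136312, 'cx': 282.5562981643389, 'cy': 211.12277726121445}
top tall_glass_mid 0.75 [299.7 215.5] [0.444 0.074 0.038]
top low_glass_mid 0.61 [352.5 218.7] [ 0.442 -0.078  0.021]
top snuffer_mid 0.5 [367.9 140. ] [ 0.681 -0.126  0.017]
top pump_mid 0.87 [288.4 132.3] [0.696 0.11  0.018]
top pump_mid 0.87 [105.5 161.7] [0.587 0.633 0.018]
top pump_mid 0.57 [225.  296.4] [0.218 0.273 0.018]
top pump_mid 0.27 [435.7 208.9] [ 0.478 -0.321  0.018]
top matchbox_mid 0.74 [354.1 178.3] [ 0.564 -0.08
[... 389 characters left out ...]
 0.847, 0.531, 0.724], [0.0, 0.0, 0.0, 1.0]] {'fx': 381.6471980420515, 'fy': 381.6471980420515, 'cx': 283.5817008054668, 'cy': 214.526699422894}
side tall_glass_mid 0.98 [281.  227.1] [0.443 0.081 0.037]
side low_glass_mid 0.94 [288.  263.4] [ 0.448 -0.083  0.021]
side snuffer_mid 0.41 [377.2 266.1] [ 0.704 -0.113  0.017]
side pump_mid 0.8 [214.3 204.7] [0.218 0.275 0.018]
side pump_mid 0.62 [354.5 224.6] [0.692 0.103 0.018]
side pump_mid 0.61 [302.8 162.9] [0.589 0.61  0.018]
side matchbox_mid 0.8 [324.7 263.4] [ 0.557 -0.078  0.009]
side square_glass_mid 0.87 [312.6 227.6] [0.546 0.08  0.03 ]
side tray 0.98 [279.5 196.3] [0.462 0.349 0.   ]
side tub 0.8 [313.3 337.2] [ 0.482 -0.334  0.   ]
```

Run:
```python
import cv2
a=cv2.imread('pics/top0.png');cv2.imwrite('pics/t1.png',cv2.resize(a[90:330,60:500],None,fx=1.8,fy=1.8,interpolation=2))
a=cv2.imread('pics/side0.png');cv2.imwrite('pics/s1.png',cv2.resize(a[130:430,150:450],None,fx=2,fy=2,interpolation=2))
```

```text
(no output)
```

View pics/t1.png

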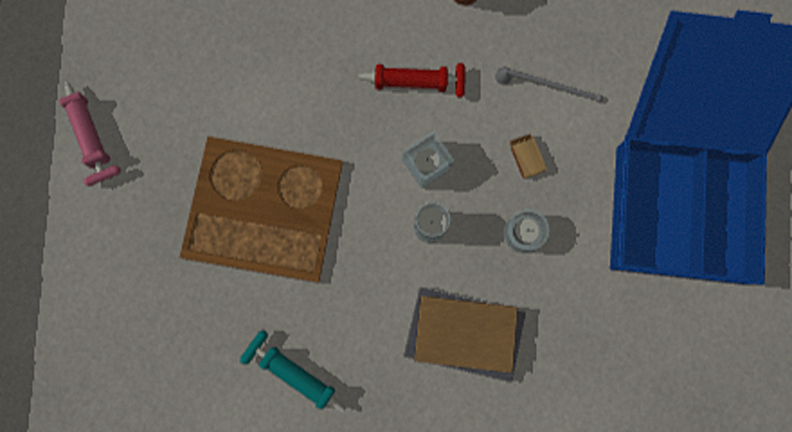

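View pics/s1.png

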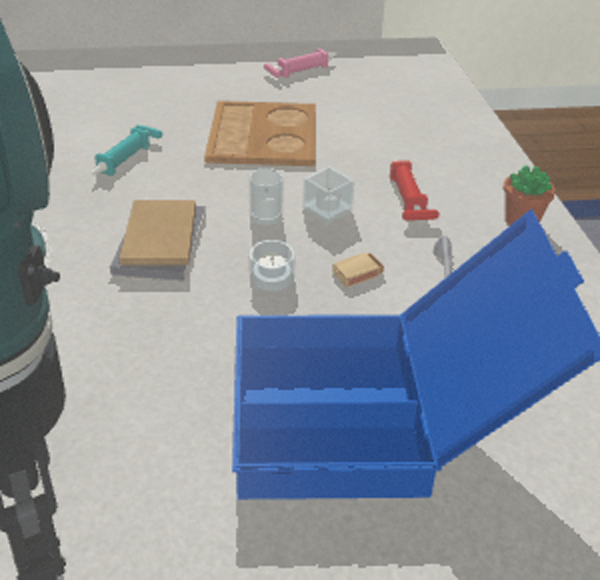

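The top view (x up, y left) shows the red pump at full-picture pixels (288,132), snuffer (365,138), square glass (297,179), tall glass (300,215), low glass (352,219) and matchbox (354,178). The tray is on the left at (206,206), slightly turned, and the tub is on the right at (435,210). The side view agrees; the brown box, the coloured pumps and the plant are distractors. Next I refine centres and yaws.

```bash
cat >> h.py <<'E'
def tri(ca,ua,cb,ub):
    oa,da=ray(ca,ua);ob,db=ray(cb,ub);da/=np.linalg.norm(da);db/=np.linalg.norm(db)
    s=np.linalg.lstsq(np.c_[da,-db],ob-oa,rcond=None)[0]
    p,q=oa+s[0]*da,ob+s[1]*db
    return (p+q)/2,np.linalg.norm(p-q)
E
python3 - <<'E'
from h import *
from scipy.spatial.transform import Rotation as R
print(np.round(R.from_rotvec(monitor.state()['tcp_rot']).as_matrix(),3).tolist())
ct,cs=cam('top'),cam('side')
zs=dict(tall_glass_mid=.0375,low_glass_mid=.021,matchbox_mid=.014,square_glass_mid=.03,snuffer_mid=.0167,pump_mid=.018,tray=.014)
for n,z in zs.items():
    for nm,c in(('top',ct),('side',cs)):
        D=spotter.trace(n,nm)
        for d in D[:3]:
            if d['score']<.4: continue
            m=np.argwhere(d['pixels'])[:,::-1].astype(float)
            w=np.array([atz(c,p,z)[:2] for p in m])
            (cc,sz,an)=cv2.minAreaRect((w*1000).astype(np.float32))
            u,s,vt=np.linalg.svd(w-w.mean(0),full_matrices=False)
            print(n,nm,round(d['score'],2),'mean',w.mean(0).round(3),'rect',np.round(cc),np.round(sz),round(an,1),'pca',round(np.degrees(np.arctan2(vt[0,1],vt[0,0])),1),'ext',(np.ptp(w@vt[0])).round(3))
# cork recesses & tub via hand-picked corners
f=lambda p:np.array(p)/1.8+[60,90]
g=lambda p:np.array(p)/2+[150,130]
for p in [(207,137),(343,160),(318,282),(181,257)]: print('tray corner top',atz(ct,f(p),.014).round(3))
for p in [(623,142),(768,152),(763,284),(611,269)]: print('tub rim top',atz(ct,f(p),.055).round(3))
for p in [(238,317),(400,316),(236,467),(436,465)]: print('tub rim side',atz(cs,g(p),.055).round(3))
for p in [(217,102),(316,102),(316,164),(206,163)]: print('tray side',atz(cs,g(p),.014).round(3))
for n,a,b in [('cam',0,0)]:
    pass
for n in list(zs)+['tub']:
    a=spotter.landmark_of(n,'top');b=spotter.landmark_of(n,'side')
    a=[x for x in a if n!='pump_mid' or abs(x['at'][0]-288)<15];b=[x for x in b if n!='pump_mid' or abs(x['at'][0]-354)<15]
    if a and b:
        p,e=tri(ct,a[0]['at'],cs,b[0]['at']);print('TRI',n,p.round(4),e.round(4))
cv2.imwrite('pics/tub.png',np.hstack([cv2.resize(ct['pixels'][160:260,390:500],None,fx=3.6,fy=3.6,interpolation=2),cv2.resize(ct['pixels'][150:250,155:265],None,fx=3.6,fy=3.6,interpolation=2)]))
E
```

```text
[[-0.939, 0.0, 0.344], [-0.344, -0.0, -0.939], [0.0, -1.0, 0.0]]
tall_glass_mid top 0.83 mean [0.45  0.075] rect [451.  75.] [63. 53.] 1.2 pca 163.2 ext 0.065
tall_glass_mid side 0.66 mean [0.447 0.078] rect [445.  80.] [161.  53.] 83.6 pca -94.9 ext 0.161
low_glass_mid top 0.74 mean [ 0.443 -0.076] rect [444. -76.] [69. 70.] 1.6 pca -50.0 ext 0.075
low_glass_mid side 0.78 mean [ 0.443 -0.077] rect [444. -74.] [109.  65.] 85.0 pca -95.0 ext 0.109
matchbox_mid top 0.72 mean [ 0.569 -0.08 ] rect [569. -80.] [63. 41.] 20.6 pca -161.4 ext 0.064
matchbox_mid side 0.83 mean [ 0.566 -0.087] rect [567. -88.] [70. 59.] 21.7 pca -142.1 ext 0.077
matchbox_mid side 0.48 mean [ 0.443 -0.067] rect [445. -65.] [110.  66.] 85.0 pca -97.0 ext 0.112
square_glass_mid top 0.61 mean [0.554 0.085] rect [554.  84.] [68. 72.] 35.8 pca 136.6 ext 0.075
square_glass_mid side 0.94 mean [0.55  0.084] rect [550.  88.] [165.  81.] 79.1 pca -102.0 ext 0.165
snuffer_mid top 0.47 mean [ 0.693 -0.101] rect [ 691. -116.] [177.  29.] 82.0 pca 78.6 ext 0.177
pump_mid top 0.87 mean [0.214 0.282] rect [215. 273.] [174.  55
[... 752 characters left out ...]
tub rim top [ 0.575 -0.457  0.055]
tub rim top [ 0.366 -0.434  0.055]
tub rim top [ 0.383 -0.2    0.055]
tub rim side [ 0.385 -0.218  0.055]
tub rim side [ 0.589 -0.235  0.055]
tub rim side [ 0.369 -0.437  0.055]
tub rim side [ 0.573 -0.454  0.055]
tray side [0.386 0.458 0.014]
tray side [0.587 0.441 0.014]
tray side [0.55  0.203 0.014]
tray side [0.356 0.223 0.014]
TRI tall_glass_mid [0.448  0.0807 0.036 ] 0.0003
TRI low_glass_mid [ 0.4481 -0.0758  0.0206] 0.0004
TRI matchbox_mid [ 0.563  -0.0848  0.004 ] 0.0019
TRI square_glass_mid [0.5555 0.0855 0.0248] 0.0019
TRI snuffer_mid [ 0.691  -0.1176  0.0219] 0.0089
TRI pump_mid [0.7002 0.1049 0.0098] 0.0216
TRI tray [0.4725 0.3511 0.005 ] 0.0184
```

View pics/tub.png

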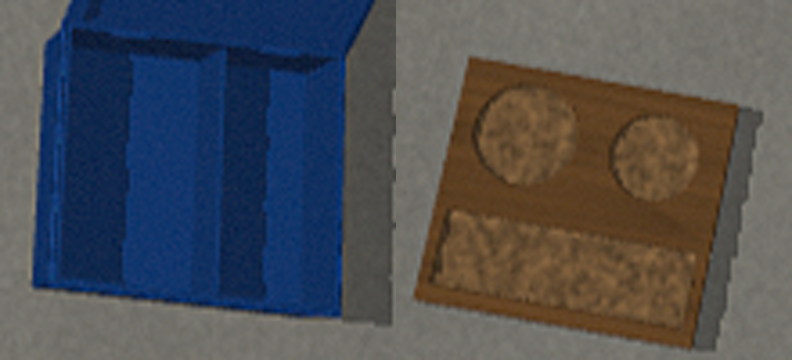

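The crops show the tub's divider and rim corners and the tray's three recesses. Next I overlay the fitted model on both pictures, and write the helper that works out moves.

```bash
cat >> h.py <<'E'
from scipy.spatial.transform import Rotation as R
TRAY=(.469,.341,-8.4); TUB=(.479,-.336,-4.8)
def loc(F,x,y):
    a=np.radians(F[2]);return np.array([F[0]+x*np.cos(a)-y*np.sin(a),F[1]+x*np.sin(a)+y*np.cos(a)])
def go(x,y,z,yaw=None):
    """delta in present tool axes and roll units to reach world pose; yaw = jaw direction mod 180"""
    s=monitor.state();M=R.from_rotvec(s['tcp_rot']).as_matrix()
    d=M.T@(np.array([x,y,z])-s['position']);cur=np.degrees(np.arctan2(M[1,2],M[0,2]))
    ro=0
    if yaw is not None:
        ro=(yaw-cur+90)%180-90
    print('delta',d.round(4),'roll',round(-ro/8,2),'cur',s['position'].round(4),round(cur,1),'j7',round(s['qpos'][6],2),'t',round(s['clock'],1),'w',round(s['width'],4),'F',np.round(s['ft_force'],1))
E
python3 - <<'E'
from h import *
ims=[]
for n in('top','side'):
    c=cam(n);S=3;im=cv2.resize(c['pixels'],None,fx=S,fy=S,interpolation=2)
    def poly(P,col=(0,255,255)): cv2.polylines(im,[np.int32([(proj(c,p)+.5)*S for p in P])],True,col,1)
    def circ(xy,z,rad,col=(0,255,255)): poly([(xy[0]+rad*np.cos(t),xy[1]+rad*np.sin(t),z) for t in np.linspace(0,6.28,40)],col)
    def rect(F,x0,x1,y0,y1,z): poly([(*loc(F,x,y),z) for x,y in((x0,y0),(x1,y0),(x1,y1),(x0,y1))])
    rect(TRAY,-.1,.1,-.11,.11,.014);circ(loc(TRAY,.045,.052),.014,.041);circ(loc(TRAY,.045,-.052),.014,.035);rect(TRAY,-.085,-.025,-.1,.1,.014)
    rect(TUB,-.103,.103,-.11,.11,.055);rect(TUB,-.1,.1,-.021,-.018,.045)
    for xy,h,ra in(((.447,.077),.075,.027),((.446,-.077),.042,.033)): circ(xy,0,ra);circ(xy,h,ra)
    rect((.564,-.083,20),-.028,.028,-.019,.019,.018)
    rect((.691,.106,91),-.086,.09,-.002,.002,.018); rect((.690,-.120,79),-.091,.092,-.002,.002,.0167)
    if n=='top': ims=[im[300:810,450:840+60],im[420:800,1180:1500]];
    cv2.imwrite(f'pics/ov_{n}.png',cv2.resize(im[340:780,440:1500],None,fx=.75,fy=.75,interpolation=3) if n=='top' else cv2.resize(im[480:1170,690:1260],None,fx=.86,fy=.86,interpolation=3))
go(.564,-.083,.25,110)
E
```

```text
delta [-5.011e-01  3.000e-04 -3.783e-01] roll 0.01 cur [ 0.2233 -0.6104  0.2503] -69.9 j7 -0.06 t 2.6 w 0.0856 F [0.4 0.3 0.3]
```

View pics/ov_top.png

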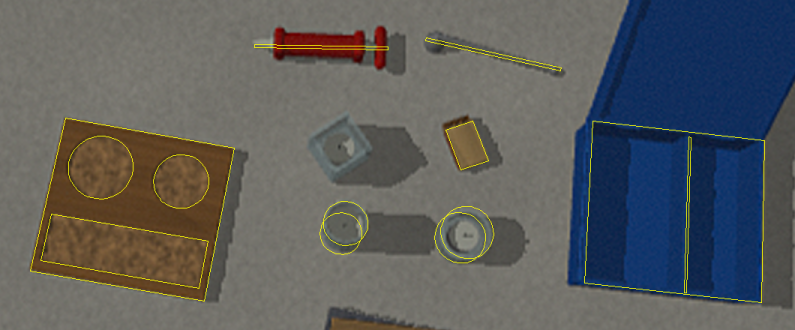

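View pics/ov_side.png

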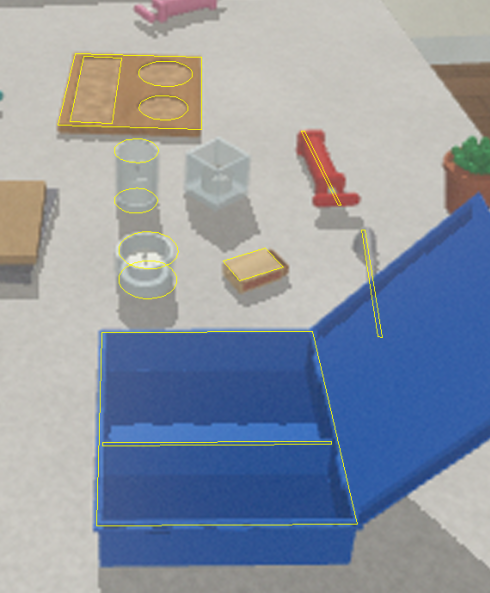

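The tray and tub overlays fit well in both views. The object estimates are within a few mm. Moving to the matchbox.

servo_tool:
  delta_pos:
    - [-0.5, -0.03, -0.378]
    - [-0.5, -0.03, -0.378]
    - [-0.5, -0.03, -0.378]
    - [-0.5, -0.03, -0.378]
    - [-0.5, -0.03, -0.378]
    - [-0.5, -0.03, -0.378]
    - [-0.5, -0.03, -0.378]
    - [-0.5, -0.03, -0.378]
  roll: [0, 0, 0, 0, 0, 0, 0, 0]
  hand: 0.8

```text
clock: 3.4
position: [0.4407, -0.2729, 0.2699]
tcp_rot: [-0.359, 2.03, -2.031]
ft_force: [1.4, -0.1, 0.1]
width: 0.0678
```

servo_tool:
  delta_pos:
    - [-0.181, 0.12, -0.136]
    - [-0.181, 0.12, -0.136]
    - [-0.181, 0.12, -0.136]
    - [-0.181, 0.12, -0.136]
    - [-0.181, 0.12, -0.136]
    - [-0.181, 0.12, -0.136]
    - [-0.181, 0.12, -0.136]
  roll: [0, 0, 0, 0, 0, 0, 0]

```text
clock: 4.1
position: [0.5631, -0.0829, 0.1484]
tcp_rot: [-0.365, 2.03, -2.028]
ft_force: [0.5, 0.1, -0.5]
width: 0.0679
```

Run:
```python
from h import *
go(.564,-.083,.02,110)
```

```text
delta [-0.0009  0.1284  0.0006] roll 0.04 cur [ 0.5631 -0.0829  0.1484] -69.7 j7 -1.27 t 4.1 w 0.0679 F [ 0.5  0.1 -0.5]
```

servo_tool:
  delta_pos:
    - [-0.001, 0.045, 0]
    - [-0.001, 0.09, 0]
    - [-0.001, 0.115, 0]
    - [-0.001, 0.128, 0]
    - [-0.001, 0.128, 0]
  roll: [0, 0, 0, 0, 0]

```text
clock: 4.6
position: [0.5631, -0.0859, 0.0207]
tcp_rot: [-0.36, 2.032, -2.033]
ft_force: [0.5, 0.3, -0.2]
width: 0.0683
```

servo_tool:
  delta_pos:
    - [0, 0, 0]
    - [0, 0, 0]
    - [0, 0, 0]
    - [0, 0, 0]
    - [0, 0, 0]
    - [0, 0, 0]
  roll: [0, 0, 0, 0, 0, 0]
  hand: 0

```text
clock: 5.2
position: [0.5656, -0.0849, 0.0237]
tcp_rot: [-0.356, 2.028, -2.031]
ft_force: [-0.9, 0.8, 5.2]
width: 0.0361
```

servo_tool:
  delta_pos:
    - [0, -0.02, 0]
    - [0, -0.06, 0]
    - [0, -0.1, 0]
    - [0, -0.14, 0]
    - [0, -0.14, 0]
  roll: [0, 0, 0, 0, 0]

```text
clock: 5.7
position: [0.5681, -0.0847, 0.1686]
tcp_rot: [-0.346, 2.021, -2.03]
ft_force: [0.6, 0.8, 0.7]
width: 0.0363
```

Run:
```python
from h import *
p=loc(TUB,-.02,-.068);print(p);go(*p,.16,-4.8)
```

```text
[ 0.45338005 -0.40208796]
delta [0.2169 0.0077 0.2586] roll -8.14 cur [ 0.5681 -0.0847  0.1686] -69.9 j7 -1.27 t 5.7 w 0.0363 F [0.6 0.8 0.7]
```

servo_tool:
  delta_pos:
    - [0.027, 0, 0.032]
    - [0.054, 0, 0.064]
    - [0.081, 0, 0.097]
    - [0.108, 0, 0.129]
    - [0.136, 0, 0.161]
    - [0.163, 0, 0.194]
    - [0.19, 0, 0.226]
    - [0.217, 0.005, 0.2585]
  roll: [-1, -2, -3, -4, -5, -6, -7, -8.1]

```text
clock: 6.5
position: [0.4486, -0.4037, 0.1576]
tcp_rot: [-1.167, 1.271, -1.275]
ft_force: [1.0, -0.9, -0.5]
width: 0.0362
```

Run:
```python
from h import *
p=loc(TUB,-.02,-.068);print(p);go(*p,.03,-4.8)
```

```text
[ 0.45338005 -0.40208796]
delta [-0.0022  0.1276  0.0044] roll -0.02 cur [ 0.4486 -0.4037  0.1576] -5.0 j7 0.34 t 6.5 w 0.0362 F [ 1.  -0.9 -0.5]
```

servo_tool:
  delta_pos:
    - [-0.001, 0.03, 0.002]
    - [-0.002, 0.07, 0.004]
    - [-0.002, 0.1, 0.004]
    - [-0.002, 0.118, 0.004]
    - [-0.002, 0.128, 0.004]
    - [-0.002, 0.128, 0.004]
  roll: [0, 0, 0, 0, 0, 0]

```text
clock: 7.1
position: [0.4534, -0.4, 0.0282]
tcp_rot: [-1.164, 1.277, -1.277]
ft_force: [0.7, 0.5, -0.6]
width: 0.0361
```

servo_tool:
  delta_pos:
    - [0, 0, 0]
    - [0, 0, 0]
    - [0, 0, 0]
    - [0, 0, 0]
    - [0, 0, 0]
  roll: [0, 0, 0, 0, 0]
  hand: 0.7

```text
clock: 7.6
position: [0.4534, -0.4003, 0.0288]
tcp_rot: [-1.164, 1.277, -1.278]
ft_force: [0.6, -0.1, 1.5]
width: 0.0595
```

servo_tool:
  delta_pos:
    - [0, -0.03, 0]
    - [0, -0.08, 0]
    - [0, -0.13, 0]
    - [0, -0.18, 0]
    - [0, -0.21, 0]
    - [0, -0.21, 0]
  roll: [0, 0, 0, 0, 0, 0]

```text
clock: 8.2
position: [0.4556, -0.4015, 0.2441]
tcp_rot: [-1.163, 1.268, -1.286]
ft_force: [0.3, -0.1, -0.1]
width: 0.0597
```

Run:
```python
from h import *
go(.691,.106,.24,1)
```

```text
delta [-0.5272  0.0023  0.1874] roll -0.79 cur [ 0.4556 -0.4015  0.2441] -5.3 j7 0.37 t 8.2 w 0.0597 F [ 0.3 -0.1 -0.1]
```

servo_tool:
  delta_pos:
    - [-0.527, 0, 0.187]
    - [-0.527, 0, 0.187]
    - [-0.527, 0, 0.187]
    - [-0.527, 0, 0.187]
    - [-0.527, 0, 0.187]
    - [-0.527, 0, 0.187]
    - [-0.527, 0, 0.187]
    - [-0.527, 0, 0.187]
  roll: [-0.79, -0.79, -0.79, -0.79, -0.79, -0.79, -0.79, -0.79]

```text
clock: 9.0
position: [0.6213, -0.0354, 0.2373]
tcp_rot: [-1.219, 1.197, -1.196]
ft_force: [1.0, -0.7, -0.0]
width: 0.0597
```

Run:
```python
from h import *
go(.691,.106,.12,1)
```

```text
delta [-0.1402  0.1171  0.0723] roll -0.0 cur [ 0.6213 -0.0354  0.2373] 1.0 j7 -0.23 t 9.0 w 0.0597 F [ 1.  -0.7 -0. ]
```

servo_tool:
  delta_pos:
    - [-0.14, 0.11, 0.0725]
    - [-0.14, 0.11, 0.0725]
    - [-0.14, 0.11, 0.0725]
    - [-0.14, 0.11, 0.0725]
    - [-0.14, 0.11, 0.0725]
    - [-0.14, 0.11, 0.0725]
  roll: [0, 0, 0, 0, 0, 0]
  hand: 0.8

```text
clock: 9.6
position: [0.6901, 0.1051, 0.1262]
tcp_rot: [-1.221, 1.197, -1.193]
ft_force: [-0.4, -0.7, 0.4]
width: 0.0684
```

Run:
```python
from h import *
go(.691,.106,.027,1)
c=cam('top');cv2.imwrite('pics/n1.png',cv2.resize(c['pixels'][100:260,240:500],None,fx=3,fy=3,interpolation=2))
```

```text
delta [-0.0009  0.0992  0.0012] roll 0.02 cur [0.6901 0.1051 0.1262] 1.1 j7 -0.49 t 9.6 w 0.0684 F [-0.4 -0.7  0.4]
```

View pics/n1.png

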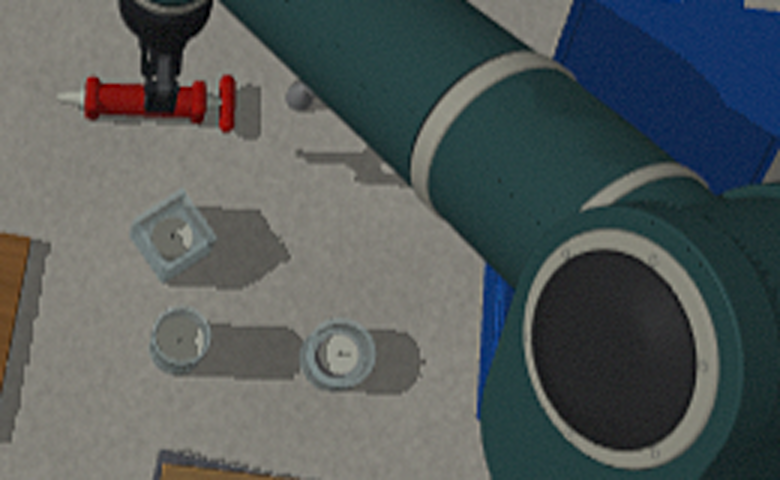

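The picture shows the fingers over the red barrel at (160,95), so the grasp is aligned. Descending and closing.

servo_tool:
  delta_pos:
    - [-0.001, 0.03, 0.001]
    - [-0.001, 0.07, 0.001]
    - [-0.001, 0.09, 0.001]
    - [-0.001, 0.099, 0.001]
    - [-0.001, 0.099, 0.001]
  roll: [0, 0, 0, 0, 0]

```text
clock: 10.15
position: [0.6921, 0.1042, 0.029]
tcp_rot: [-1.218, 1.198, -1.197]
ft_force: [-0.8, 0.2, 0.3]
width: 0.0686
```

servo_tool:
  delta_pos:
    - [0, 0, 0]
    - [0, 0, 0]
    - [0, 0, 0]
    - [0, 0, 0]
    - [0, 0, 0]
    - [0, 0, 0]
  roll: [0, 0, 0, 0, 0, 0]
  hand: 0

```text
clock: 10.75
position: [0.6937, 0.1055, 0.0316]
tcp_rot: [-1.215, 1.194, -1.198]
ft_force: [-1.3, -0.8, 7.1]
width: 0.0299
```

servo_tool:
  delta_pos:
    - [0, -0.02, 0]
    - [0, -0.06, 0]
    - [0, -0.1, 0]
    - [0, -0.15, 0]
    - [0, -0.2, 0]
    - [0, -0.22, 0]
    - [0, -0.22, 0]
  roll: [0, 0, 0, 0, 0, 0, 0]

```text
clock: 11.45
position: [0.694, 0.1061, 0.2556]
tcp_rot: [-1.21, 1.19, -1.199]
ft_force: [0.3, 0.5, -1.5]
width: 0.0298
```

Run:
```python
from h import *
p=loc(TUB,-.002,.0445);print(p);go(*p,.24,-94.8)
```

```text
[ 0.48073068 -0.29148871]
delta [ 0.3937  0.0132 -0.2205] roll -10.52 cur [0.694  0.1061 0.2556] 1.0 j7 -0.44 t 11.4 w 0.0298 F [ 0.3  0.5 -1.5]
```

servo_tool:
  delta_pos:
    - [0.02, -0.005, -0.011]
    - [0.05, -0.01, -0.028]
    - [0.082, -0.015, -0.046]
    - [0.114, -0.02, -0.064]
    - [0.146, -0.02, -0.082]
    - [0.178, -0.02, -0.1]
    - [0.21, -0.02, -0.118]
    - [0.242, -0.02, -0.136]
  roll: [1, 2, 3, 4, 5, 6, 7, 8]

```text
clock: 12.25
position: [0.5586, -0.1403, 0.2683]
tcp_rot: [-0.468, 1.964, -1.962]
ft_force: [0.0, 0.1, -0.6]
width: 0.0302
```

Run:
```python
from h import *
p=loc(TUB,-.002,.0445);go(*p,.2,-94.8)
```

```text
delta [0.1374 0.0684 0.1002] roll 3.94 cur [ 0.5586 -0.1403  0.2683] -63.3 j7 -1.03 t 12.2 w 0.0302 F [ 0.   0.1 -0.6]
```

servo_tool:
  delta_pos:
    - [0.03, 0, 0.022]
    - [0.06, 0, 0.044]
    - [0.09, 0.01, 0.066]
    - [0.12, 0.03, 0.088]
    - [0.137, 0.06, 0.1]
    - [0.137, 0.065, 0.1]
    - [0.137, 0.065, 0.1]
  roll: [0.8, 1.6, 2.4, 3.2, 3.94, 3.94, 3.94]

```text
clock: 12.95
position: [0.4827, -0.2897, 0.2026]
tcp_rot: [-0.081, -2.182, 2.177]
ft_force: [1.1, 0.8, -1.1]
width: 0.0303
```

Run:
```python
from h import *
p=loc(TUB,-.002,.0445);go(*p,.034,-94.8)
c=cam('side');cv2.imwrite('pics/n2.png',cv2.resize(c['pixels'][180:400,230:480],None,fx=2.4,fy=2.4,interpolation=2))
```

```text
delta [0.0012 0.1686 0.0023] roll 0.04 cur [ 0.4827 -0.2897  0.2026] -94.5 j7 -1.24 t 12.9 w 0.0303 F [ 1.1  0.8 -1.1]
```

View pics/n2.png

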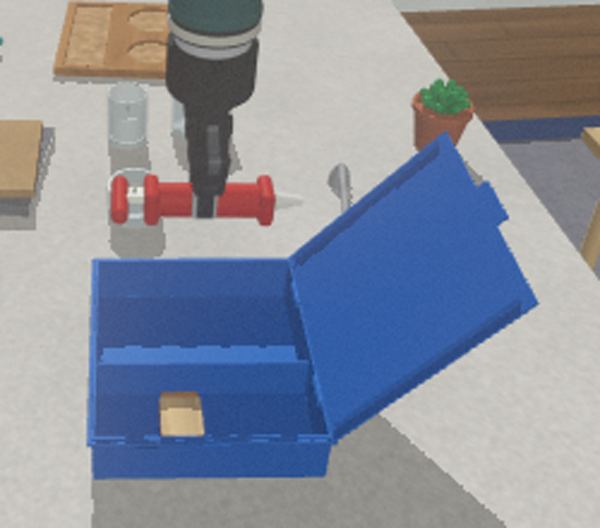

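The matchbox lies flat in the narrow compartment at (182,415). The pump is held level and along tub x, from (112,200) to (302,200). Lowering it.

servo_tool:
  delta_pos:
    - [0.001, 0.03, 0.001]
    - [0.001, 0.07, 0.002]
    - [0.001, 0.11, 0.002]
    - [0.001, 0.14, 0.002]
    - [0.001, 0.16, 0.002]
    - [0.001, 0.169, 0.002]
    - [0.001, 0.169, 0.002]
  roll: [0, 0, 0, 0, 0, 0, 0]

```text
clock: 13.7
position: [0.4842, -0.291, 0.0357]
tcp_rot: [-0.084, -2.184, 2.182]
ft_force: [1.3, 0.2, -1.6]
width: 0.0297
```

servo_tool:
  delta_pos:
    - [0, 0, 0]
    - [0, 0, 0]
    - [0, 0, 0]
    - [0, 0, 0]
    - [0, 0, 0]
  roll: [0, 0, 0, 0, 0]
  hand: 0.65

```text
clock: 14.2
position: [0.4829, -0.2926, 0.0357]
tcp_rot: [-0.087, -2.181, 2.182]
ft_force: [0.3, -0.4, 0.2]
width: 0.0556
```

servo_tool:
  delta_pos:
    - [0, -0.03, 0]
    - [0, -0.08, 0]
    - [0, -0.13, 0]
    - [0, -0.18, 0]
    - [0, -0.22, 0]
    - [0, -0.22, 0]
  roll: [0, 0, 0, 0, 0, 0]

```text
clock: 14.8
position: [0.4858, -0.294, 0.2621]
tcp_rot: [-0.098, -2.18, 2.193]
ft_force: [0.1, -0.8, 0.1]
width: 0.0557
```

Run:
```python
from h import *
go(.690,-.119,.2,-11)
```

```text
delta [-0.1891  0.0631 -0.1909] roll -10.44 cur [ 0.4858 -0.294   0.2621] -94.5 j7 -1.23 t 14.8 w 0.0557 F [ 0.1 -0.8  0.1]
```

servo_tool:
  delta_pos:
    - [-0.03, 0, -0.03]
    - [-0.06, 0, -0.06]
    - [-0.09, 0, -0.09]
    - [-0.12, 0, -0.12]
    - [-0.15, 0, -0.15]
    - [-0.175, 0.02, -0.175]
    - [-0.189, 0.04, -0.191]
    - [-0.189, 0.06, -0.191]
  roll: [-1.05, -2.1, -3.15, -4.2, -5.25, -6.3, -7.35, -8.4]
  hand: 0.5

```text
clock: 15.6
position: [0.6878, -0.1122, 0.1935]
tcp_rot: [-0.95, 1.545, -1.541]
ft_force: [-0.4, -0.9, 0.6]
width: 0.0426
```

Run:
```python
from h import *
go(.690,-.119,.08,-11)
c=cam('top')
for n in('tall_glass_mid','low_glass_mid','snuffer_mid'):
    print(n,[(round(d['score'],2),np.round(d['at'],1)) for d in spotter.landmark_of(n,'top')[:2]])
cv2.imwrite('pics/n3.png',cv2.resize(c['pixels'][100:270,310:510],None,fx=3.5,fy=3.5,interpolation=2))
```

```text
delta [0.0054 0.1135 0.0052] roll -1.96 cur [ 0.6878 -0.1122  0.1935] -26.7 j7 -0.57 t 15.6 w 0.0426 F [-0.4 -0.9  0.6]
tall_glass_mid [(0.78, array([297.2, 215.1]))]
low_glass_mid [(0.71, array([352.1, 217.1])), (0.48, array([428.1, 202.7]))]
snuffer_mid [(0.61, array([365.5, 136.4]))]
```

View pics/n3.png

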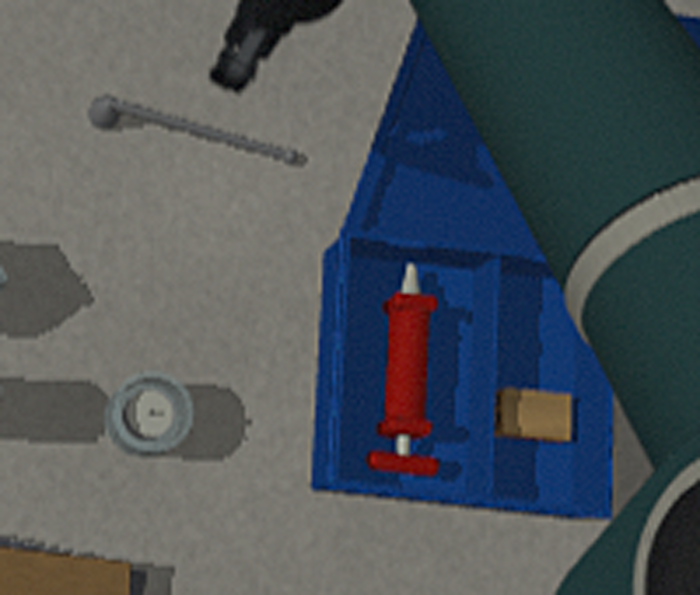

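The pump lies along the wide compartment, the matchbox is flat in the narrow one, and the snuffer is clear, with its bell at (103,112) and ball at (300,158) in the crop.

Run:
```python
from h import *
c=cam('top')
a=atz(c,(310+103/3.5,100+112/3.5),.02);b=atz(c,(310+300/3.5,100+158/3.5),.0065)
d=(a-b)[:2];L=np.linalg.norm(d);yaw=np.degrees(np.arctan2(d[1],d[0]));m=b[:2]+d/L*(91-6.5)/1000
print(a,b,L,yaw,m);go(*m,.08,yaw-90)
```

```text
[ 0.70131697 -0.04095414  0.02      ] [ 0.67151034 -0.21289259  0.0065    ] 0.1745029081734272 80.16515366800732 [ 0.68594368 -0.12963438]
delta [0.0106 0.1159 0.0051] roll -2.21 cur [ 0.6863 -0.1178  0.1959] -27.5 j7 -0.58 t 15.8 w 0.0425 F [-0.1 -0.6  0.7]
```

servo_tool:
  delta_pos:
    - [0.003, 0.05, 0.004]
    - [0.003, 0.1, 0.004]
    - [0.003, 0.11, 0.004]
    - [0.003, 0.11, 0.004]
  roll: [-1.05, -2.1, -2.2, -2.2]

```text
clock: 16.25
position: [0.6876, -0.122, 0.0848]
tcp_rot: [-1.123, 1.338, -1.335]
ft_force: [-0.9, -1.0, 0.9]
width: 0.0424
```

Run:
```python
from h import *
go(.688,-.122,.024,-10)
```

```text
delta [-0.      0.0608  0.0005] roll 0.0 cur [ 0.6876 -0.122   0.0848] -10.0 j7 -0.35 t 16.2 w 0.0424 F [-0.9 -1.   0.9]
```

servo_tool:
  delta_pos:
    - [0, 0.03, 0.0005]
    - [0, 0.05, 0.0005]
    - [0, 0.06, 0.0005]
    - [0, 0.06, 0.0005]
  roll: [0, 0, 0, 0]

```text
clock: 16.65
position: [0.6886, -0.1215, 0.0251]
tcp_rot: [-1.125, 1.334, -1.333]
ft_force: [-0.2, 0.4, 0.3]
width: 0.0426
```

servo_tool:
  delta_pos:
    - [0, 0, 0]
    - [0, 0, 0]
    - [0, 0, 0]
    - [0, 0, 0]
    - [0, 0, 0]
    - [0, 0, 0]
  roll: [0, 0, 0, 0, 0, 0]
  hand: 0

```text
clock: 17.25
position: [0.6903, -0.1216, 0.0269]
tcp_rot: [-1.122, 1.331, -1.335]
ft_force: [0.7, -0.0, 6.5]
width: 0.0064
```

servo_tool:
  delta_pos:
    - [0, -0.02, 0]
    - [0, -0.06, 0]
    - [0, -0.1, 0]
    - [0, -0.14, 0]
    - [0, -0.16, 0]
    - [0, -0.16, 0]
  roll: [0, 0, 0, 0, 0, 0]

```text
clock: 17.85
position: [0.6906, -0.1215, 0.1905]
tcp_rot: [-1.12, 1.328, -1.337]
ft_force: [0.6, -0.5, -0.6]
width: 0.0064
```

Run:
```python
from h import *
p=loc(TRAY,-.055,0);print(p);go(*p,.19,-8.4)
```

```text
[0.41459002 0.34903457]
delta [-0.4172 -0.0019 -0.3514] roll -0.16 cur [ 0.6906 -0.1215  0.1905] -9.7 j7 -0.3 t 17.9 w 0.0064 F [ 0.6 -0.5 -0.6]
```

servo_tool:
  delta_pos:
    - [-0.015, 0, -0.013]
    - [-0.04, 0, -0.034]
    - [-0.07, 0, -0.059]
    - [-0.1, 0, -0.084]
    - [-0.13, 0, -0.11]
    - [-0.16, 0, -0.135]
    - [-0.19, 0, -0.16]
    - [-0.22, 0, -0.185]
  roll: [0, 0, -0.16, -0.16, -0.16, -0.16, -0.16, -0.16]

```text
clock: 18.65
position: [0.5416, 0.1273, 0.1844]
tcp_rot: [-1.139, 1.318, -1.316]
ft_force: [-0.1, 1.1, 0.5]
width: 0.0063
```

Run:
```python
from h import *
p=loc(TRAY,-.055,0);go(*p,.13,-8.4)
```

```text
delta [-0.2008  0.0545 -0.158 ] roll -0.0 cur [0.5416 0.1273 0.1844] -8.4 j7 -0.72 t 18.6 w 0.0063 F [-0.1  1.1  0.5]
```

servo_tool:
  delta_pos:
    - [-0.03, 0, -0.024]
    - [-0.06, 0, -0.047]
    - [-0.09, 0, -0.071]
    - [-0.12, 0, -0.095]
    - [-0.15, 0.01, -0.118]
    - [-0.18, 0.03, -0.142]
    - [-0.2, 0.05, -0.158]
    - [-0.2, 0.05, -0.158]
  roll: [0, 0, 0, 0, 0, 0, 0, 0]

```text
clock: 19.45
position: [0.4116, 0.3494, 0.1324]
tcp_rot: [-1.146, 1.315, -1.311]
ft_force: [-0.3, -0.4, -0.1]
width: 0.0066
```

Run:
```python
from h import *
p=loc(TRAY,-.055,0);go(*p,.037,-8.4)
c=cam('top');cv2.imwrite('pics/n4.png',cv2.resize(c['pixels'][130:290,130:330],None,fx=3.5,fy=3.5,interpolation=2))
```

```text
delta [-0.0003  0.0954  0.0036] roll 0.05 cur [0.4116 0.3494 0.1324] -8.0 j7 -1.26 t 19.4 w 0.0066 F [-0.3 -0.4 -0.1]
```

View pics/n4.png

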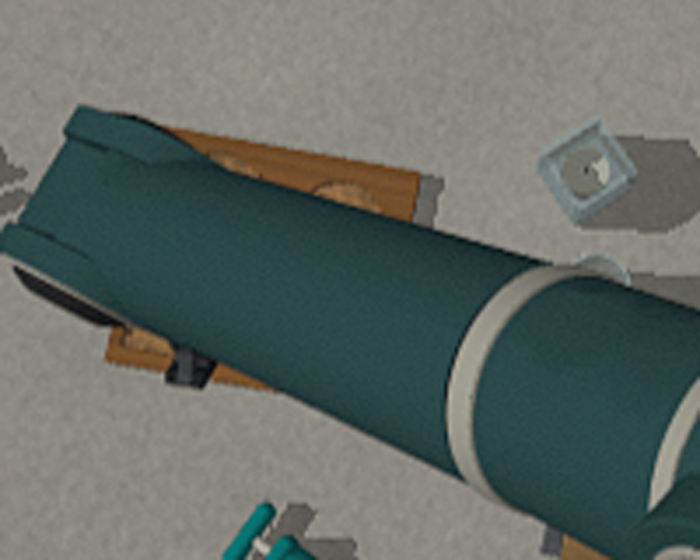

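The arm hides the snuffer from above, so I look from the side.

Run:
```python
from h import *
c=cam('side');cv2.imwrite('pics/n5.png',cv2.resize(c['pixels'][140:260,210:350],None,fx=5,fy=5,interpolation=2))
for y in(-.1,0,.1): print((proj(c,(*loc(TRAY,-.055,y),.014))-[210,140])*5)
```

```text
[274.34576831 334.90068449]
[286.24738887 268.02997382]
[296.84854431 208.46608549]
```

View pics/n5.png

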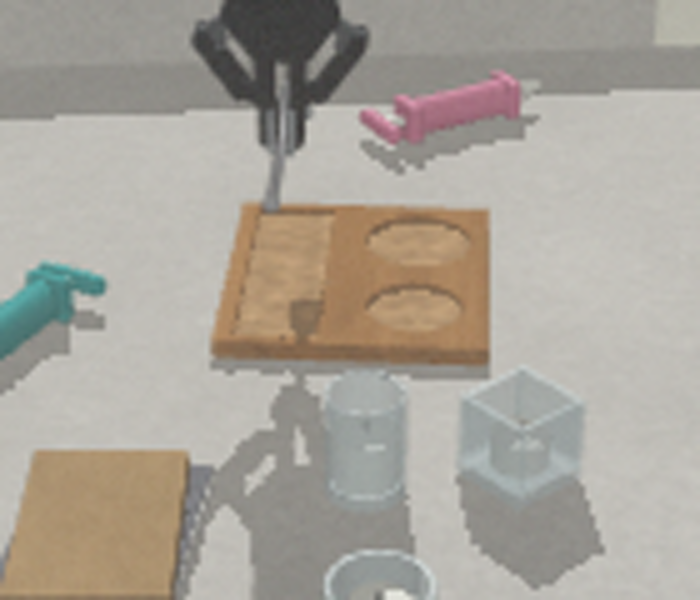

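Run:
```python
from h import *
c=cam('side')
for p,z in(((271,204),.113),((271,204),.105)):
    b=atz(c,(210+p[0]/5,140+p[1]/5),z)[:2]; d=b-np.array(TRAY[:2]);a=np.radians(-TRAY[2]);print(b,d[0]*np.cos(a)-d[1]*np.sin(a),d[0]*np.sin(a)+d[1]*np.cos(a))
```

```text
[0.4002862  0.26358636] -0.0566678471852623 -0.08662108946703748
[0.40096803 0.27926846] -0.058284211975584296 -0.07100761795763166
```

The ball end comes out at tray y −0.087, against −0.0845 expected, so the snuffer is centred. Lowering.

servo_tool:
  delta_pos:
    - [0, 0.03, 0.002]
    - [0, 0.06, 0.003]
    - [0, 0.08, 0.003]
    - [0, 0.09, 0.003]
    - [0, 0.095, 0.003]
    - [0, 0.095, 0.003]
  roll: [0, 0, 0, 0, 0, 0]

```text
clock: 20.2
position: [0.4202, 0.3467, 0.0406]
tcp_rot: [-1.135, 1.317, -1.318]
ft_force: [0.3, 0.9, 0.0]
width: 0.0065
```

servo_tool:
  delta_pos:
    - [0, 0, 0]
    - [0, 0, 0]
    - [0, 0, 0]
    - [0, 0, 0]
    - [0, 0, 0]
  roll: [0, 0, 0, 0, 0]
  hand: 0.35

```text
clock: 20.7
position: [0.4198, 0.3472, 0.0406]
tcp_rot: [-1.136, 1.317, -1.317]
ft_force: [-0.3, -0.4, -1.2]
width: 0.03
```

servo_tool:
  delta_pos:
    - [0, -0.02, 0]
    - [0, -0.06, 0]
    - [0, -0.11, 0]
    - [0, -0.15, 0]
    - [0, -0.19, 0]
    - [0, -0.19, 0]
  roll: [0, 0, 0, 0, 0, 0]

```text
clock: 21.3
position: [0.4216, 0.3496, 0.236]
tcp_rot: [-1.125, 1.314, -1.315]
ft_force: [-0.2, 0.7, 0.8]
width: 0.0303
```

Run:
```python
from h import *
go(.447,.077,.22,92)
```

```text
delta [0.2661 0.0146 0.0649] roll 9.95 cur [0.4216 0.3496 0.236 ] -8.4 j7 -1.16 t 21.3 w 0.0303 F [-0.2  0.7  0.8]
```

servo_tool:
  delta_pos:
    - [0.035, 0, 0.008]
    - [0.07, 0, 0.016]
    - [0.105, 0, 0.024]
    - [0.14, 0, 0.032]
    - [0.175, 0.01, 0.04]
    - [0.21, 0.03, 0.048]
    - [0.24, 0.05, 0.056]
    - [0.265, 0.07, 0.064]
  roll: [-1.05, -2.1, -3.15, -4.2, -5.25, -6.3, -7.35, -8.4]
  hand: 1

```text
clock: 22.1
position: [0.4438, 0.0735, 0.1594]
tcp_rot: [-1.53, 0.423, -0.424]
ft_force: [0.4, -1.1, 0.1]
width: 0.0856
```

Run:
```python
from h import *
go(.446,.078,.12,60)
c=cam('side');print([(round(d['score'],2),atz(c,d['at'],.0375)) for d in spotter.landmark_of('tall_glass_mid','side')[:2]])
im=c['pixels'];cv2.imwrite('pics/n6.png',cv2.resize(im[130:290,210:370],None,fx=3.7,fy=3.7,interpolation=2))
```

```text
delta [-0.0005  0.0394  0.005 ] roll -0.12 cur [0.4438 0.0735 0.1594] 59.0 j7 0.4 t 22.1 w 0.0856 F [ 0.4 -1.1  0.1]
[(0.63, array([0.4407716 , 0.06656673, 0.0375    ])), (0.59, array([0.41954244, 0.33413893, 0.0375    ]))]
```

View pics/n6.png

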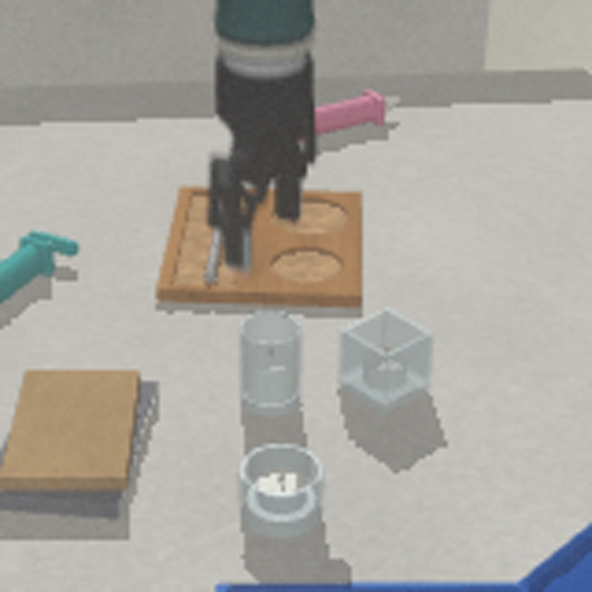

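The snuffer lies in the long recess, with its ball end visible at (210,275). The fingers straddle the tall glass's column. Descending on the tall glass.

servo_tool:
  delta_pos:
    - [0, 0.02, 0.005]
    - [0, 0.04, 0.005]
    - [0, 0.07, 0.005]
    - [0, 0.1, 0.005]
    - [0, 0.12, 0.005]
    - [0, 0.12, 0.005]
  roll: [-0.1, -0.1, -0.1, -0.1, -0.1, -0.1]

```text
clock: 22.8
position: [0.4449, 0.0805, 0.0385]
tcp_rot: [-1.532, 0.419, -0.412]
ft_force: [-1.1, -0.7, -0.3]
width: 0.0855
```

Run:
```python
from h import *
go(.446,.078,.038,60)
```

```text
delta [ 0.0022  0.0005 -0.0016] roll -0.05 cur [0.4449 0.0805 0.0385] 59.6 j7 0.17 t 22.8 w 0.0855 F [-1.1 -0.7 -0.3]
```

servo_tool:
  delta_pos:
    - [0, 0, 0]
    - [0, 0, 0]
    - [0, 0, 0]
    - [0, 0, 0]
    - [0, 0, 0]
  roll: [0, 0, 0, 0, 0]
  hand: 0

```text
clock: 23.3
position: [0.4473, 0.0799, 0.0418]
tcp_rot: [-1.53, 0.415, -0.418]
ft_force: [-1.8, 0.2, 6.5]
width: 0.053
```

servo_tool:
  delta_pos:
    - [0, -0.01, 0]
    - [0, -0.03, 0]
    - [0, -0.06, 0]
    - [0, -0.09, 0]
    - [0, -0.1, 0]
    - [0, -0.1, 0]
  roll: [0, 0, 0, 0, 0, 0]

```text
clock: 23.9
position: [0.4477, 0.0796, 0.1418]
tcp_rot: [-1.53, 0.414, -0.42]
ft_force: [-0.2, -1.1, -2.8]
width: 0.0531
```

Run:
```python
from h import *
p=loc(TRAY,.045,-.052);print(p);go(*p,.14,60)
c=cam('side');D=spotter.trace('tall_glass_mid','side')
print([(round(d['score'],2),np.argwhere(d['pixels']).min(0),np.argwhere(d['pixels']).max(0)) for d in D[:2]])
im=c['pixels'];cv2.imwrite('pics/n7.png',cv2.resize(im[130:290,210:370],None,fx=3.7,fy=3.7,interpolation=2))
```

```text
[0.50592094 0.2829841 ]
delta [-0.053   0.002   0.2048] roll -0.06 cur [0.4477 0.0796 0.1418] 59.5 j7 0.36 t 23.9 w 0.0531 F [-0.2 -1.1 -2.8]
[(0.56, array([187, 275]), array([215, 292]))]
```

View pics/n7.png

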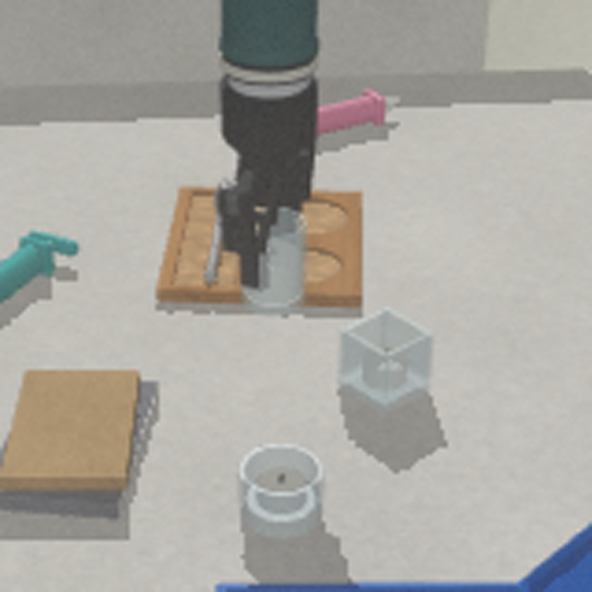

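Run:
```python
from h import *
c=cam('side');s=monitor.state()['position']
for dz in(.033,-.004,-.042): print(dz,(proj(c,s+[0,0,dz])-[210,130])*3.7)
print((proj(c,s+[0.01,0,0])-proj(c,s))*3.7)
```

```text
0.033 [266.91100317 223.24754887]
-0.004 [266.69944643 262.40202944]
-0.042 [266.4894077  301.27555972]
[11.97198667 -0.50836494]
```

The tall glass is held upright in the fingers, column 274 in the crop against 268 expected, so its centre is about 4 mm to +x of the TCP. I correct for that.

servo_tool:
  delta_pos:
    - [-0.004, 0, 0.014]
    - [-0.012, 0, 0.042]
    - [-0.02, 0, 0.074]
    - [-0.029, 0, 0.106]
    - [-0.038, 0, 0.138]
    - [-0.047, 0, 0.168]
    - [-0.053, 0, 0.19]
    - [-0.057, 0, 0.2045]
  roll: [0, 0, 0, 0, 0, 0, 0, 0]

```text
clock: 24.85
position: [0.5002, 0.2869, 0.1386]
tcp_rot: [-1.532, 0.417, -0.413]
ft_force: [0.1, 0.0, -2.6]
width: 0.0529
```

Run:
```python
from h import *
go(.502,.285,.055,59.5)
c=cam('side');cv2.imwrite('pics/n8.png',cv2.resize(c['pixels'][130:230,230:330],None,fx=6,fy=6,interpolation=2))
s=monitor.state()['position']
for q in([.004,-.002,.033],[.004,-.002,-.042]): print((proj(c,s+q)+.5-[230,130])*6)
```

```text
delta [ 0.0027  0.0836 -0.0006] roll 0.02 cur [0.5002 0.2869 0.1386] 59.7 j7 0.02 t 24.9 w 0.0529 F [ 0.1  0.  -2.6]
[382.68574075 192.13569179]
[380.15669179 307.10032399]
```

View pics/n8.png

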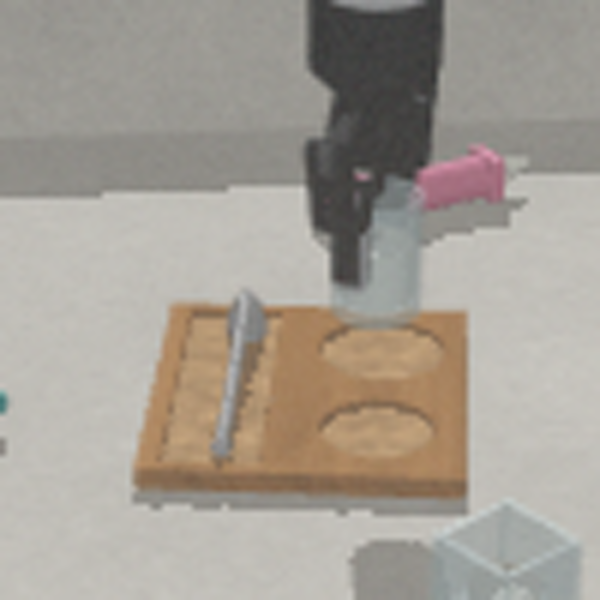

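The snuffer sits in its recess, and the glass hangs over the small recess within about 2 mm. Lowering.

servo_tool:
  delta_pos:
    - [0.002, 0.015, 0]
    - [0.002, 0.035, 0]
    - [0.002, 0.055, 0]
    - [0.002, 0.072, 0]
    - [0.002, 0.082, 0]
    - [0.002, 0.088, 0]
    - [0.002, 0.088, 0]
  roll: [0, 0, 0, 0, 0, 0, 0]

```text
clock: 25.6
position: [0.503, 0.2839, 0.0525]
tcp_rot: [-1.531, 0.416, -0.417]
ft_force: [0.2, 0.1, -2.1]
width: 0.0527
```

servo_tool:
  delta_pos:
    - [0, 0.001, 0]
    - [0, 0.001, 0]
    - [0, 0.001, 0]
    - [0, 0.001, 0]
    - [0, 0.001, 0]
    - [0, 0.001, 0]
  roll: [0, 0, 0, 0, 0, 0]
  hand: 0.95

```text
clock: 26.2
position: [0.5029, 0.2841, 0.0514]
tcp_rot: [-1.53, 0.416, -0.416]
ft_force: [0.7, 0.6, -0.6]
width: 0.0811
```

servo_tool:
  delta_pos:
    - [0, -0.01, 0]
    - [0, -0.03, 0]
    - [0, -0.07, 0]
    - [0, -0.12, 0]
    - [0, -0.16, 0]
    - [0, -0.16, 0]
  roll: [0, 0, 0, 0, 0, 0]

```text
clock: 26.8
position: [0.5052, 0.2866, 0.218]
tcp_rot: [-1.523, 0.409, -0.422]
ft_force: [0.4, 0.1, 0.2]
width: 0.081
```

Run:
```python
from h import *
cs=cam('side')
def show(n,z):
    for d in spotter.landmark_of(n,'side')[:2]: print(n,round(d['score'],2),atz(cs,d['at'],z).round(4))
show('tall_glass_mid',.0475);show('low_glass_mid',.021);print(loc(TRAY,.045,-.052))
go(.445,-.077,.2,60)
```

```text
tall_glass_mid 0.81 [0.4947 0.2807 0.0475]
low_glass_mid 0.75 [ 0.444  -0.0835  0.021 ]
[0.50592094 0.2829841 ]
delta [ 0.1329  0.0117 -0.3401] roll -0.06 cur [0.5027 0.2836 0.2114] 59.6 j7 0.09 t 26.9 w 0.0809 F [-0.4 -0.6 -0.2]
```

servo_tool:
  delta_pos:
    - [0.016, 0, -0.04]
    - [0.033, 0, -0.085]
    - [0.05, 0, -0.128]
    - [0.067, 0, -0.17]
    - [0.084, 0, -0.213]
    - [0.1, 0.01, -0.256]
    - [0.117, 0.03, -0.298]
    - [0.133, 0.05, -0.34]
  roll: [1.05, 2.1, 3.15, 4.2, 5.25, 6.3, 7.35, 8.4]
  hand: 1

```text
clock: 27.75
position: [0.4441, -0.0784, 0.1601]
tcp_rot: [-1.141, 1.312, -1.311]
ft_force: [0.4, 0.5, -0.6]
width: 0.0849
```

Run:
```python
from h import *
ct=cam('top');cs=cam('side')
a=spotter.landmark_of('low_glass_mid','side');b=spotter.landmark_of('low_glass_mid','top')
for l,c in((a,cs),(b,ct)):
    for d in l[:2]: print(round(d['score'],2),atz(c,d['at'],.021).round(4))
for d in spotter.landmark_of('tall_glass_mid','top')[:2]: print('tall top',round(d['score'],2),atz(ct,d['at'],.0475).round(4))
go(.445,-.078,.026,-8.4)
```

```text
0.62 [ 0.4441 -0.0708  0.021 ]
0.58 [ 0.4568 -0.079   0.021 ]
tall top 0.67 [0.4999 0.2863 0.0475]
delta [0.0024 0.1347 0.0006] roll 0.1 cur [ 0.4449 -0.0757  0.1607] -7.6 j7 -0.26 t 28.0 w 0.0852 F [0.5 0.4 0.6]
```

Run:
```python
from h import *
ct=cam('top')
for p in((353.7,217.7),(352.9,218.3)): print(atz(ct,p,.042).round(4))
cs=cam('side')
# n7 crop: rim ellipse centre col (239..323)->281,row ~468 
print(atz(cs,(210+281/3.7,130+469/3.7),.042).round(4), atz(cs,(210+281/3.7,130+518/3.7),.0).round(4))
```

```text
[ 0.4415 -0.0766  0.042 ]
[ 0.4398 -0.0744  0.042 ]
[ 0.4427 -0.0784  0.042 ] [ 0.4423 -0.0869  0.    ]
```

servo_tool:
  delta_pos:
    - [0.001, 0.02, 0]
    - [0.002, 0.05, 0]
    - [0.002, 0.07, 0]
    - [0.002, 0.08, 0]
    - [0.002, 0.08, 0]
  roll: [0, 0, 0, 0, 0]

```text
clock: 28.6
position: [0.4448, -0.0772, 0.0807]
tcp_rot: [-1.145, 1.307, -1.303]
ft_force: [-0.3, 0.7, 0.6]
width: 0.0856
```

servo_tool:
  delta_pos:
    - [0, 0.008, -0.0025]
    - [0, 0.016, -0.0025]
    - [0, 0.024, -0.0025]
    - [0, 0.032, -0.0025]
    - [0, 0.04, -0.0025]
    - [0, 0.047, -0.0025]
    - [0, 0.053, -0.0025]
    - [0, 0.053, -0.0025]
  roll: [0, 0, 0, 0, 0, 0, 0, 0]

```text
clock: 29.4
position: [0.4421, -0.0779, 0.0275]
tcp_rot: [-1.144, 1.308, -1.306]
ft_force: [0.8, -0.7, 0.6]
width: 0.0852
```

servo_tool:
  delta_pos:
    - [0, 0, 0]
    - [0, 0, 0]
    - [0, 0, 0]
    - [0, 0, 0]
    - [0, 0, 0]
  roll: [0, 0, 0, 0, 0]
  hand: 0

```text
clock: 29.9
position: [0.4428, -0.078, 0.029]
tcp_rot: [-1.143, 1.306, -1.307]
ft_force: [-1.7, 1.6, 6.3]
width: 0.0649
```

servo_tool:
  delta_pos:
    - [0, -0.01, 0]
    - [0, -0.03, 0]
    - [0, -0.06, 0]
    - [0, -0.09, 0]
    - [0, -0.12, 0]
    - [0, -0.12, 0]
  roll: [0, 0, 0, 0, 0, 0]

```text
clock: 30.5
position: [0.445, -0.0785, 0.1522]
tcp_rot: [-1.139, 1.3, -1.312]
ft_force: [-0.3, -0.5, -1.8]
width: 0.0647
```

Run:
```python
from h import *
p=loc(TRAY,.045,.052);print(p);go(*p,.15,-8.4)
cs=cam('side');s=monitor.state()['position']
cv2.imwrite('pics/n9.png',cv2.resize(cs['pixels'][130:290,210:370],None,fx=3.7,fy=3.7,interpolation=2))
for dz in(.015,-.027): print((proj(cs,s+[0,0,dz])+.5-[210,130])*3.7)
p=loc(TRAY,.045,-.052)
print('recess floor ctr',(proj(cs,(*p,.010))+.5-[210,130])*3.7, 'rim of placed tall top',(proj(cs,(*p,.085))+.5-[210,130])*3.7)
```

```text
[0.52111357 0.38586843]
delta [-0.4704  0.0017  0.0136] roll 0.09 cur [ 0.445  -0.0785  0.1522] -7.6 j7 -0.28 t 30.5 w 0.0647 F [-0.3 -0.5 -1.8]
[285.94625256 337.18819692]
[285.31158072 384.6303597 ]
recess floor ctr [308.50477208 268.7010283 ] rim of placed tall top [310.01788594 202.3070033 ]
```

View pics/n9.png

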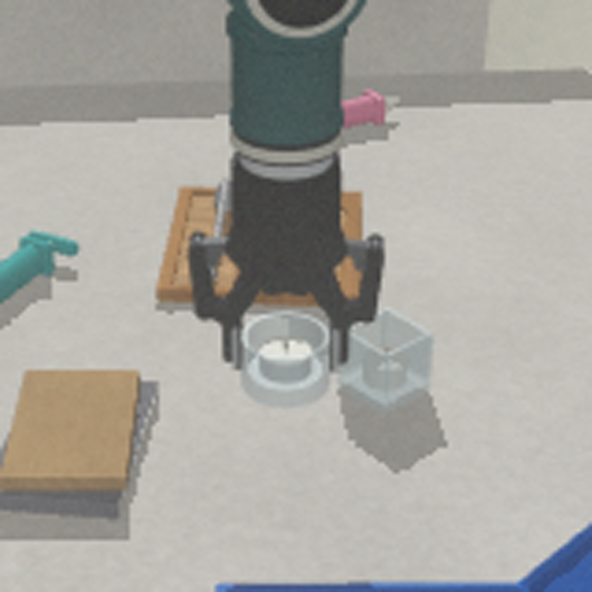

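The low glass is held upright, rim centre at (286,338), as predicted (286,337). Carrying it to the large recess.

servo_tool:
  delta_pos:
    - [-0.012, 0, 0]
    - [-0.035, 0, 0.001]
    - [-0.065, 0, 0.002]
    - [-0.1, 0, 0.003]
    - [-0.135, 0, 0.004]
    - [-0.17, 0, 0.005]
    - [-0.205, 0, 0.006]
    - [-0.24, 0, 0.007]
  roll: [0, 0, 0, 0, 0, 0, 0, 0]

```text
clock: 31.35
position: [0.48, 0.161, 0.1467]
tcp_rot: [-1.147, 1.308, -1.305]
ft_force: [-0.2, -0.3, -2.2]
width: 0.0649
```

Run:
```python
from h import *
p=loc(TRAY,.045,.052);go(*p,.152,-8.4)
```

```text
delta [-0.2283 -0.0055  0.0111] roll 0.1 cur [0.48   0.161  0.1467] -7.6 j7 -0.82 t 31.4 w 0.0649 F [-0.2 -0.3 -2.2]
```

servo_tool:
  delta_pos:
    - [-0.035, -0.004, 0.002]
    - [-0.07, -0.004, 0.004]
    - [-0.105, -0.004, 0.006]
    - [-0.14, -0.004, 0.007]
    - [-0.175, -0.004, 0.009]
    - [-0.205, -0.004, 0.01]
    - [-0.222, -0.004, 0.011]
    - [-0.228, -0.004, 0.011]
  roll: [0, 0, 0, 0, 0, 0.1, 0.1, 0.1]

```text
clock: 32.15
position: [0.5202, 0.3863, 0.1501]
tcp_rot: [-1.141, 1.316, -1.313]
ft_force: [0.4, -0.6, -1.9]
width: 0.0645
```

Run:
```python
from h import *
p=loc(TRAY,.045,.052);go(*p,.0385,-8.4)
```

```text
delta [0.0002 0.1116 0.0013] roll 0.02 cur [0.5202 0.3863 0.1501] -8.2 j7 -1.13 t 32.1 w 0.0645 F [ 0.4 -0.6 -1.9]
```

servo_tool:
  delta_pos:
    - [0, 0.02, 0.001]
    - [0, 0.045, 0.001]
    - [0, 0.07, 0.001]
    - [0, 0.09, 0.001]
    - [0, 0.102, 0.001]
    - [0, 0.11, 0.001]
    - [0, 0.11, 0.001]
  roll: [0, 0, 0, 0, 0, 0, 0]

```text
clock: 32.85
position: [0.5229, 0.3826, 0.0412]
tcp_rot: [-1.138, 1.317, -1.317]
ft_force: [0.2, -0.3, -1.9]
width: 0.0648
```

servo_tool:
  delta_pos:
    - [0, 0.001, 0]
    - [0, 0.001, 0]
    - [0, 0.001, 0]
    - [0, 0.001, 0]
    - [0, 0.001, 0]
    - [0, 0.001, 0]
  roll: [0, 0, 0, 0, 0, 0]
  hand: 1

```text
clock: 33.45
position: [0.5237, 0.3832, 0.0416]
tcp_rot: [-1.136, 1.317, -1.317]
ft_force: [-0.0, 0.2, 0.7]
width: 0.0853
```

servo_tool:
  delta_pos:
    - [0, -0.01, 0]
    - [0, -0.03, 0]
    - [0, -0.07, 0]
    - [0, -0.12, 0]
    - [0, -0.17, 0]
    - [0, -0.2, 0]
    - [0, -0.2, 0]
  roll: [0, 0, 0, 0, 0, 0, 0]

```text
clock: 34.15
position: [0.5253, 0.3854, 0.2481]
tcp_rot: [-1.125, 1.314, -1.315]
ft_force: [0.4, -0.2, -0.2]
width: 0.0855
```

servo_tool:
  delta_pos:
    - [0.05, 0, 0]
    - [0.1, 0, 0]
    - [0.15, 0, 0]
    - [0.2, 0, 0]
    - [0.25, 0, 0]
    - [0.3, 0, 0]
    - [0.35, 0, 0]
    - [0.4, 0, 0]
  roll: [0, 0, 0, 0, 0, 0, 0, 0]

```text
clock: 34.95
position: [0.4639, -0.0144, 0.2414]
tcp_rot: [-1.136, 1.316, -1.317]
ft_force: [1.1, -0.9, -0.1]
width: 0.0857
```

Run:
```python
from h import *
go(.5,0,.25)
ims=[]
for n,(r0,c0) in(('top',(150,150)),('side',(140,220))):
    c=cam(n);S=4;im=cv2.resize(c['pixels'],None,fx=S,fy=S,interpolation=2)
    for xy,z,h,ra in((loc(TRAY,.045,-.052),.01,.075,.027),(loc(TRAY,.045,.052),.01,.042,.033)):
        for zz in((z,z+h) ):
            P=[(xy[0]+ra*np.cos(t),xy[1]+ra*np.sin(t),zz) for t in np.linspace(0,6.28,40)]
            cv2.polylines(im,[np.int32([(proj(c,p)+.5)*S for p in P])],True,(0,255,255),1)
    ims.append(im[r0*S:r0*S+440,c0*S:c0*S+400])
cv2.imwrite('pics/f1.png',np.hstack(ims))
```

```text
delta [-0.0195 -0.0086  0.0336] roll 0.0 cur [ 0.4639 -0.0144  0.2414] -8.4 j7 -0.32 t 35.0 w 0.0857 F [ 1.1 -0.9 -0.1]
```

View pics/f1.png

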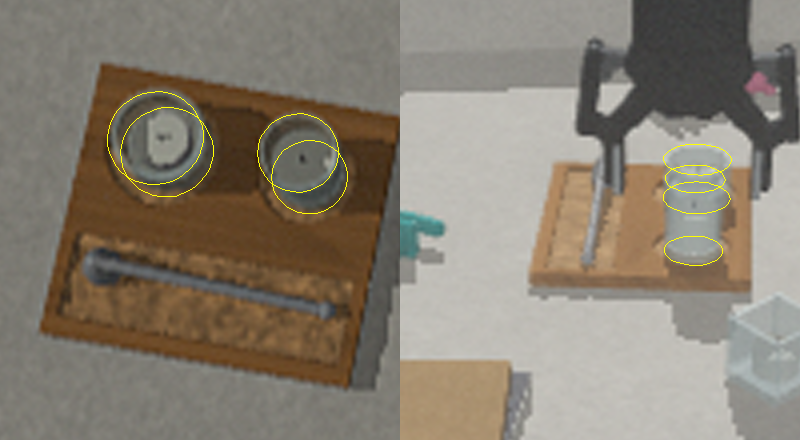

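The picture shows both glasses upright in their recesses, matching the overlays within about 3 mm, and the snuffer in the long recess from bell (83,265) to ball (346,312). I'll make one numeric check of all the poses before handing in.

Run:
```python
from h import *
ct=cam('top');cs=cam('side')
def inv(F,p):
    a=np.radians(-F[2]);d=np.array(p[:2])-F[:2];return np.round([d[0]*np.cos(a)-d[1]*np.sin(a),d[0]*np.sin(a)+d[1]*np.cos(a)],4)
for p,z in(((83,265),.025),((343,312),.017)): print('snuffer end',inv(TRAY,atz(ct,(150+p[0]/4-.5,150+p[1]/4-.5),z)))
for p in((411,264),(403,474)): print('pump end',inv(TUB,atz(ct,(310+p[0]/3.5,100+p[1]/3.5),.021)))
for n,F,z in(('tall_glass_mid',TRAY,.0475),('low_glass_mid',TRAY,.031),('snuffer_mid',TRAY,.0267),('pump_mid',TUB,.021),('matchbox_mid',TUB,.012),('square_glass_mid',(0,0,0),.03)):
    for m,c in(('top',ct),('side',cs)):
        for d in spotter.landmark_of(n,m)[:5]:
            q=inv(F,atz(c,d['at'],z))
            if F[2]==0 or abs(q).max()<.15: print(n,m,round(d['score'],2),q)
```

```text
snuffer end [-0.0476  0.0889]
snuffer end [-0.0477 -0.0948]
pump end [0.0943 0.0447]
pump end [-0.0831  0.0438]
tall_glass_mid top 0.71 [ 0.0417 -0.0444]
tall_glass_mid side 0.8 [ 0.0364 -0.0572]
low_glass_mid top 0.8 [0.0501 0.0592]
low_glass_mid side 0.4 [0.0654 0.0589]
snuffer_mid side 0.64 [-0.0524  0.0009]
pump_mid side 0.61 [0.0161 0.0426]
matchbox_mid top 0.52 [-0.029  -0.0681]
matchbox_mid side 0.81 [-0.0203 -0.0727]
```

Run:
```python
from bench import r,monitor
print(r.job_done(), monitor.state()['clock'])
```

```text
the job is handed in; nothing more can be done
the job is handed in; nothing more can be done
```

I placed all five things and handed the job in at about 35 s of the 144 s. The matchbox and pump are in the tub. The snuffer, tall glass and low glass are in the tray. No verdict was reported.

**Last checks, in the tray and tub frames:**

| Thing | What the last measurements gave | Needed |
|---|---|---|
| Snuffer | middle at about x −0.048, y −0.003, along y | x −0.073 to −0.037, y within ±0.015 |
| Pump | middle at about x +0.004, y +0.044, measured from its two ends | x within ±0.016, y −0.0015 to +0.0905 |
| Matchbox | about x −0.025, y −0.070, flat | x within ±0.082, y −0.094 to −0.034 |
| Tall and low glass | upright and matching the model outlines within about 3 mm in the last picture | within 11 mm of centre |

**Checks that disagreed or failed:**
- **Low glass:** the side-camera network put its x at 0.065 with a low score, outside the 0.056 limit. The top camera gave 0.050, and the gripper let go about 4 mm from the recess centre, so I took the side reading as noise.
- **Pump:** the side-camera network put its x at 0.016, just past the limit. That is beyond what the tub's end wall allows, so I trusted the measured ends.
- **Square glass:** the network did not find it in the last check. It looked unmoved in every earlier picture, and nothing was gripped or set down there.

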